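# Load the dessert carousel and index it one click

### The arm

A 6-joint arm with a two-finger parallel gripper is mounted at the origin on a cart in front of the work surface, level with it; the furniture and walls round the work are solid. World frame = base frame: x ahead of the robot, y to its left, z up, the work surface at z = 0. Lengths are in mm, angles in degrees, forces in N, time in s.
With the tool pointing down it reaches from about 350 to 850 mm from the base axis. Payload 8.1 kg.
Tool frame: the origin (TCP) lies at the very end of the fingers, on their centre line; the grasp point (between the pads) lies 19 mm behind it (r.grip_depth is the distance from the TCP to the grasp point, in mm); z points along the fingers, y is the direction in which the jaws open and shut (so a half turn about z gives the same grasp; the last joint's range is limited). The gripper opens to 85 mm and grips with 20 to 120 N. Pads are 22 mm wide; open, the fingers measure 114 mm over their backs; the gripper's body (76 mm by 85 mm) begins 54 mm behind the grasp point. The pads swing forward as they close: fully open they stand 13 mm farther back than shut.
Start: joints at [68.847, 7.471, 85.268, -0, 87.261, -4.893], TCP at [167.981, 576.01, 200.892] pointing down, gripper open.
Joint ranges: [-169.43, 169.43], [-51.17, 129.36], [1.28, 143.12], [-76.62, 256.62], [0, 156.53], [-152.29, 152.29]. Speed limits (degrees/s): [136.94, 136.94, 159.86, 180, 180, 180].

### API

Orientations are given as [roll, pitch, yaw] about the fixed x, y, z axes, in that order (R = Rz(yaw) Ry(pitch) Rx(roll)).
In Python, from bench import status, viewer, hand_in, r gives the robot as it stands.
- The arm moves only by the shell command python3 -m crank 'ROWS' [OPENING] [FORCE]. ROWS is a JSON object of lists of equal length, an entry for each row: "slide": the shift along the tool's x, y, z in m, a list of three; "twist": the turn about the tool's z in rad. A call has 1 to 8 rows; each row shifts and turns the commanded pose from where the row before left it, along the tool's axes as they then stand; what a row does not reach is not made up. A row lasts 1/10 s, in which the tool goes at most 50 mm and 8.59 degrees, less where a joint would pass 70% of its speed; a pose out of reach is approached as far as the arm can. A call with a gripper value outside its range is refused whole. OPENING is the closure, from 0 (fully open) to 1 (shut), set as the call begins (- or left out, the last holds). The fingers move at their own pace and stop on an object; FORCE is the grip in N (left out, the last holds). Time passes only in rows, so rows that do not move let the fingers close. It gives the time, the measured TCP pose, the force and the opening at its end, in the units of the state.
- status.sense(): the state, without advancing time (a new reading comes with each control period).
- viewer.snapshot(name): name is "scene" or "top"; returns a dict with "img" (400x640x3 uint8, red, green, blue), "fx", "fy", "cx", "cy" (pixels), "R" (3x3) and "t" (3): a world point X has camera coordinates R X + t. Camera axes: x right, y down, z forward; pixel columns grow to the right and rows downward; lengths in mm; the calibration is good to about 2 mm. A picture is of the moment at which its call begins. There is no depth.
- hand_in(): hands the job in, once; it reports no verdict.
The state is a dict: "time": time; "joint_pos": joint angles; "qd": joint speeds; "joint_efforts": joint torques, N m; "tool_pos": TCP position; "tcp_rot": TCP orientation; "ft_force": force on the tool from outside, world axes, zero at the start; "wrist_torque": the same for the moment, N m; "finger_gap": finger opening in mm.
Only numpy, scipy, OpenCV 4.12 (cv2) and the standard library are available. Lean on these libraries where they do the work, as an engineer would, in place of code of your own. Each camera call takes 0.05 s, during which the arm holds its last target.

### The job

Put the custard cup that stands loose on the worktop into the empty pocket at the orange pointer of the carousel, press it slowly down until it is fully home on the firm floor, and hold it pressed there with about 15 N for a second to set it. Then push the carousel round by one click, and only one, counter-clockwise seen from above, so that the new cup comes to rest under the gate; do not crush the cup, strain the wheel or disturb the cups already loaded and the things around.

Things in the scene. Friction and masses are not known exactly. Their poses are not given: they have to be found in the camera images.
- cup_center (a point): Centre (half-way up) of the loose cream custard cup: upright, 42 mm high, 58 mm across the flat top, tapering to about 43 mm at the foot, about 75 g. It stands left or right of the carousel. Over 22 N between this cup and the carousel crushes it.
- carousel: Indexing carousel fixed to the worktop. Origin: on the wheel's axis at worktop level; z up; -x points from the axis to the orange pointer. Wheel 266 mm across: hub (60 mm across, boss top 66 mm above worktop), rim (radius 117-133 mm, top 50 mm up), six white round pockets at 60 degrees, 75 mm from the axis. More than 22 N between fingers and carousel strains it.
- pocket_home (a point): Where the cup's centre lies once fully home in the pocket that starts at the pointer (55 mm above worktop; turns with the wheel). Mouth 52 mm up, 56 mm wide, tapering like the cup, 2-3 mm play. An orange seat in it starts 5-10 mm (unknown) above its lowest place, slides down under about 8 N by friction and stays. Then the cup, top 76 mm up, meets a firm floor: go under 5 mm/s, the force jumps there.
- turntable (a joint): Wheel angle, rad: 0 at start, positive counter-clockwise from above. One click = 1.047. A sprung detent holds each place: pushing a post takes up to about 9 N, most at a quarter of the click, nothing at half-way (0.52); a little past there the wheel runs on by itself to the next click and stays. Pushing on beyond that, it resists again alike and would skip another click.
- push_post (a point): Centre of the top of the blue upright push post on the wheel's rim (12 mm across, 24 mm tall, top 74 mm above worktop, 125 mm from the axis; one of six half-way between pockets), 30 degrees clockwise of the pocket that starts at the pointer. Turns with the wheel; push it sideways, counter-clockwise.
- gate (a point): Middle of the underside of the steel gate, a fixed bar 26 mm wide over the place one pocket counter-clockwise of the pointer; underside 82 mm, top 89 mm above the worktop, reaching from 40 to 164 mm from the wheel's axis. Cups that are not pressed fully home hit it.
- load_mark (a point): Top of the orange pointer block on the fixed base, 148 mm from the wheel's axis, 22 mm above the worktop; marks the loading place.
- loaded_a_center (a point): Centre of the cup already loaded under the gate, same size as the loose cup; must stay in its pocket.
- loaded_b_center (a point): Centre of the cup already loaded one pocket further counter-clockwise; must stay in its pocket.
- shaker_center (a point): Centre (53 mm above its underside) of the steel flour shaker, 69 mm across and 106 mm high, standing on the other side of the carousel; leave it alone.
- tape: Roll of masking tape, 82 mm across, 24 mm high; origin centre of underside; leave it alone.
- kitchen_timer: White kitchen timer, 68 mm across, 56 mm high; origin centre of underside; leave it alone.
- ring_cutter_0: Steel ring cutter, 71 mm across, 36 mm high; origin centre of underside; leave it alone.

How it is judged:
By the outcome, as a careful person would: the job done as asked, in the order asked, and still so for the second after the job is handed in, with the robot touching nothing.
It also fails if it takes over 72 s, if anything falls off the work surface, if the arm or the gripper's body presses on something with over 40 N, if the wrist force passes 120 N, or if a joint passes its speed limit or range.

## Working session

There is one attempt and no reset: what is moved stays moved. The work goes in short steps, Python scripts to look and compute and a shell command to move; the robot and the scene stay as the last step left them, time stands still between calls to the robot, and variables do not carry over. Pictures are saved under pics/ and viewed, and the job is handed in when it is done.

```bash
ls; mkdir -p pics
python3 - <<'E'
from bench import status, viewer, r
import cv2
print(status.sense())
for n in("scene","top"):
    s=viewer.snapshot(n); cv2.imwrite(f"pics/{n}0.png",s["img"][:,:,::-1])
    print(n,s["fx"],s["fy"],s["cx"],s["cy"],s["R"],s["t"])
E
```

```text
pics
{'time': 0.0, 'joint_pos': array([ 6.88453205e+01,  7.51431251e+00,  8.53308662e+01, -8.72513155e-04,
        8.72587308e+01, -4.89409604e+00]), 'qd': array([ 0.0423386 , -0.04980639, -0.01239534, -0.00148963, -0.14395336,
       -0.10057371]), 'joint_efforts': array([ 9.15120690e-04, -5.69357371e+01, -5.00573552e+01, -2.15891455e-04,
        1.40571536e-02, -2.63373664e-05]), 'tool_pos': array([167.78206968, 575.44093311, 199.8375374 ]), 'tcp_rot': array([-1.79896395e+02, -7.99669323e-03,  1.63739452e+02]), 'ft_force': array([-1.01778565,  0.90328685,  0.49142297]), 'wrist_torque': array([-0.0594461 ,  0.05243814,  0.02527185]), 'finger_gap': 85.65296721381908}
scene 398.2078756876271 398.2078756876271 318.4323196740936 202.0223976654886 [[ 0.9138677  -0.40591361 -0.00894242]
 [-0.24533738 -0.53453166 -0.80875551]
 [ 0.32350486  0.74128945 -0.588077  ]] [-438.92306595  218.07428098  925.00212089]
top 463.5895010408614 463.5895010408614 324.21381081090954 189.56433269298418 [[-0.02212292 -0.99966555  0.01339267]
 [-0.99611772  0.02089876 -0.08551455]
 [ 0.08520606 -0.01523251 -0.99624691]] [  18.07136997  514.19404155 1455.77064943]
```

View pics/scene0.png

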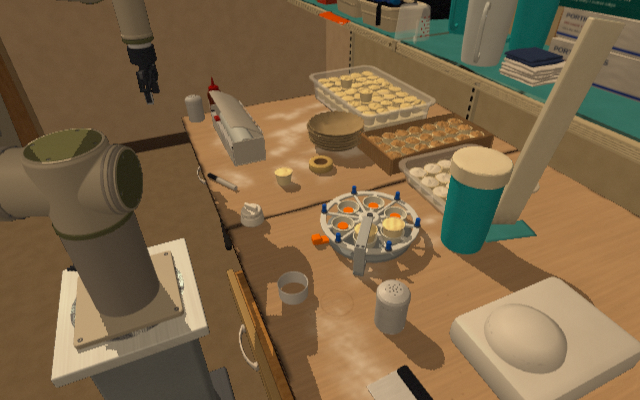

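View pics/top0.png

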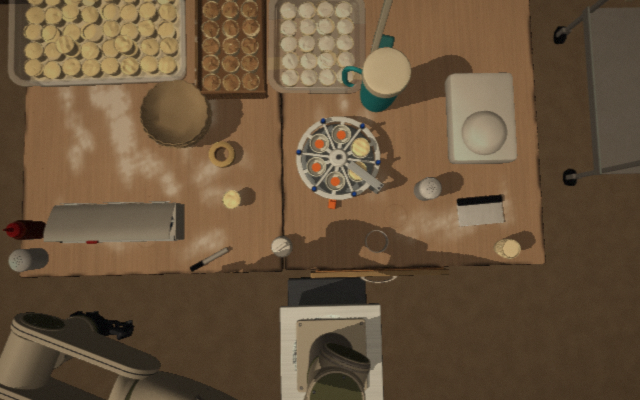

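The top view puts the carousel near (338,158), the orange pointer at (332,204), the loose cup at (232,199) and the shaker at (428,188). I'll enlarge both views to measure them.

Run:
```python
import cv2
a=cv2.imread("pics/top0.png")[110:250,200:400]
cv2.imwrite("pics/topc.png",cv2.resize(a,None,fx=4,fy=4,interpolation=cv2.INTER_CUBIC))
a=cv2.imread("pics/scene0.png")[150:290,260:440]
cv2.imwrite("pics/scenec.png",cv2.resize(a,None,fx=4,fy=4,interpolation=cv2.INTER_CUBIC))
```

```text
(no output)
```

View pics/topc.png

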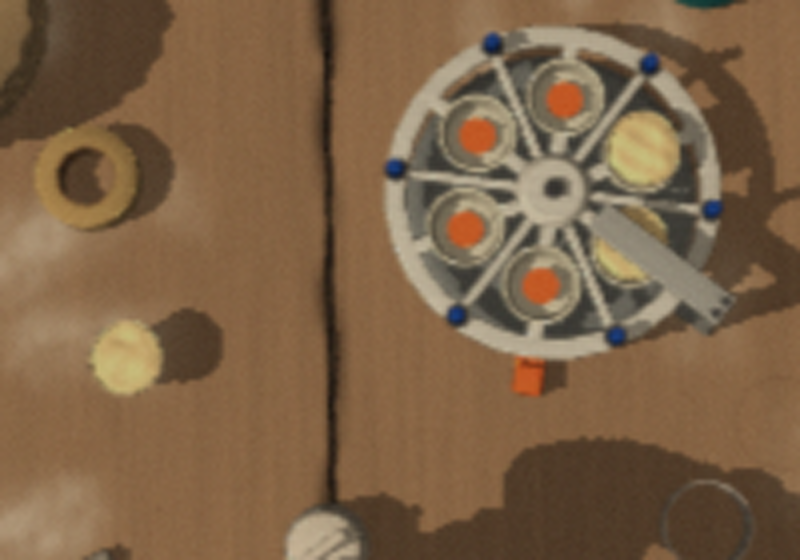

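View pics/scenec.png

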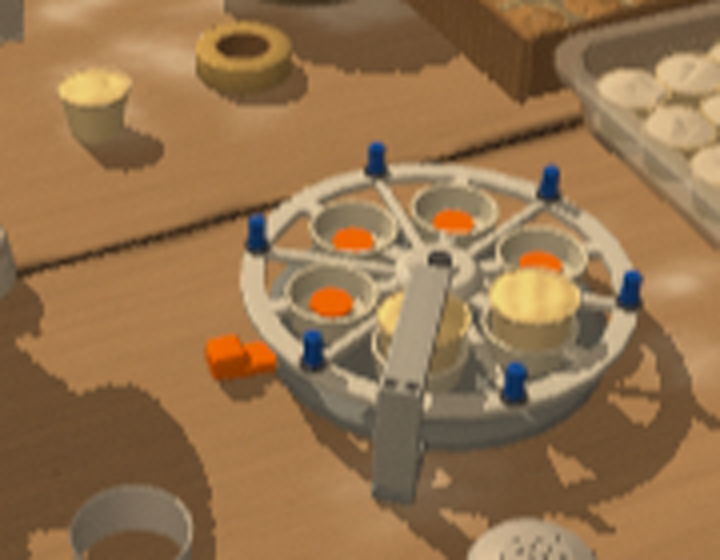

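```bash
cat > h.py <<'E'
import numpy as np, cv2
def proj(s,X):
    c=np.asarray(X)@np.array(s["R"]).T+s["t"]
    return np.stack([s["fx"]*c[...,0]/c[...,2]+s["cx"],s["fy"]*c[...,1]/c[...,2]+s["cy"]],-1)
def unproj(s,u,z):
    R=np.array(s["R"]);d=R.T@np.array([(u[0]-s["cx"])/s["fx"],(u[1]-s["cy"])/s["fy"],1]);o=-R.T@np.array(s["t"])
    return o+d*(z-o[2])/d[2]
def blobs(img,lo,hi,box,amin=3):
    hsv=cv2.cvtColor(img,cv2.COLOR_RGB2HSV);m=cv2.inRange(hsv,np.array(lo),np.array(hi))
    k=np.zeros_like(m);x0,y0,x1,y1=box;k[y0:y1,x0:x1]=255
    n,l,st,c=cv2.connectedComponentsWithStats(m&k)
    return [(tuple(c[i].round(2)),int(st[i][4]),tuple(st[i][:4])) for i in range(1,n) if st[i][4]>=amin]
E
python3 - <<'E'
from h import *
from bench import viewer
from scipy.optimize import least_squares
T=viewer.snapshot("top");S=viewer.snapshot("scene")
bt=blobs(T["img"],(105,120,40),(130,255,255),(290,110,385,205),4)
bs=blobs(S["img"],(105,120,40),(130,255,255),(315,180,425,262),6)
print(bt);print(bs)
for b in blobs(T["img"],(18,60,110),(32,255,255),(215,180,248,215),40):print("cupT",b,unproj(T,b[0],42),unproj(T,b[0],40))
for b in blobs(S["img"],(18,60,110),(32,255,255),(265,160,300,190),10):print("cupS",b,unproj(S,b[0],42))
for b in blobs(T["img"],(3,180,150),(12,255,255),(290,110,385,215),4):print("or",b,unproj(T,b[0],20))
c0=unproj(T,(338,157),60)
def pts(p,z):
    a=p[2]+np.pi+np.deg2rad(30+60*np.arange(6))
    return np.c_[p[0]+125*np.cos(a),p[1]+125*np.sin(a),np.full(6,z)]
def f(p,which="both"):
    o=[]
    for s,b,z,w in((T,bt,66,"t"),(S,bs,62,"s")):
        if which not in("both",w):continue
        q=proj(s,pts(p,z))
        for x in b:
            if x[1]>40: continue
            d=q-np.array(x[0]); o.append(d[np.argmin((d**2).sum(1))])
    return np.array(o).ravel()
for w in("both","t","s"):
    r=least_squares(f,[c0[0],c0[1],0.1],args=(w,),loss="soft_l1");print(w,r.x[:2],np.rad2deg(r.x[2]),np.abs(f(r.x,w)).max(),r.cost)
    p=r.x
    print(" pocket",p[:2]-75*np.array([np.cos(p[2]),np.sin(p[2])]),"mark T,S px",proj(T,[*(p[:2]-148*np.array([np.cos(p[2]),np.sin(p[2])])),22]))
E
```

```text
[((np.float64(322.8), np.float64(120.5)), 10, (np.int32(322), np.int32(119), np.int32(3), np.int32(4))), ((np.float64(362.09), np.float64(125.64)), 11, (np.int32(361), np.int32(124), np.int32(3), np.int32(4))), ((np.float64(298.5), np.float64(151.5)), 12, (np.int32(297), np.int32(150), np.int32(4), np.int32(4))), ((np.float64(377.67), np.float64(161.89)), 9, (np.int32(376), np.int32(161), np.int32(4), np.int32(3))), ((np.float64(313.75), np.float64(188.42)), 12, (np.int32(312), np.int32(187), np.int32(4), np.int32(4))), ((np.float64(353.5), np.float64(193.5)), 12, (np.int32(352), np.int32(192), np.int32(4), np.int32(4)))]
[((np.float64(353.83), np.float64(189.38)), 24, (np.int32(352), np.int32(186), np.int32(4), np.int32(8))), ((np.float64(396.83), np.float64(195.13)), 23, (np.int32(395), np.int32(192), np.int32(4), np.int32(7))), ((np.float64(323.81), np.float64(207.69)), 26, (np.int32(322), np.int32(204), np.int32(4), np.int32(8))), ((np.float64(417.1), np.float64(221.6)), 30, (np.int32(415), np.int32(218), np.int32(5), np.int32(8))), ((np.float64(337.59), np.float64(236.62)), 34, 
[... 1202 characters left out ...]
, np.int32(9))) [465.97011059 -14.34101284  20.        ]
or ((np.float64(333.5), np.float64(200.0)), 4, (np.int32(332), np.int32(200), np.int32(4), np.int32(1))) [480.64115654 -21.88981832  20.        ]
both [613.16924549 -35.83990314] -8.636898478221742 1.4635257187001116 5.185781832558132
 pocket [539.01975485 -24.57699778] mark T,S px [331.02304933 204.34578838]
t [612.23797127 -37.73846613] -248.70313927595888 0.27100500629218516 0.1995279278334361
 pocket [ 639.47798491 -107.61680081] mark T,S px [379.84836828 141.51767874]
s [615.93098144 -31.20915193] -128.59665042264132 0.17987406666253491 0.08236693413987428
 pocket [662.71852447  27.40761885] mark T,S px [298.83269178 130.11997513]
```

Run:
```python
from h import *
from bench import viewer
from scipy.optimize import least_squares
T=viewer.snapshot("top");S=viewer.snapshot("scene")
print("cup top in S pred",proj(S,[489.4,299.6,42]),"foot",proj(S,[489.4,299.6,0]), "seen ~ (283.6,171)")
for c,y in(((612.2,-37.7),-8.7),((614,-34.5),-8.65),((615.9,-31.2),-8.6)):
    y=np.deg2rad(y);e=-np.array([np.cos(y),np.sin(y)])
    for n,p in(("hub",[*c,66]),("mark",[*(np.array(c)+148*e),22]),("pocket mouth",[*(np.array(c)+75*e),52])):
        print(c,n,"T",proj(T,p).round(1),"S",proj(S,p).round(1))
```

```text
cup top in S pred [283.0913941  172.14016797] foot [283.87463379 183.06717469] seen ~ (283.6,171)
(612.2, -37.7) hub T [338.1 156.8] S [369.4 215.1]
(612.2, -37.7) mark T [331.6 204.6] S [315.7 237.7]
(612.2, -37.7) pocket mouth T [334.8 181. ] S [342.4 224.1]
(614, -34.5) hub T [337.  156.2] S [369.4 214.2]
(614, -34.5) mark T [330.6 204.1] S [315.9 236.8]
(614, -34.5) pocket mouth T [333.8 180.5] S [342.4 223.2]
(615.9, -31.2) hub T [335.9 155.6] S [369.4 213.4]
(615.9, -31.2) mark T [329.6 203.5] S [316.1 235.9]
(615.9, -31.2) pocket mouth T [332.8 179.9] S [342.5 222.3]
```

```bash
python3 -m crank '{"slide":[[0,0,0]],"twist":[0]}' 0 40
```

```text
time: 0.4
tool_pos: [167.9, 575.9, 200.7]
tcp_rot: [-180.0, -0.0, 163.7]
ft_force: [-0.1, 0.8, -0.3]
finger_gap: 85.3
```

```bash
cat >> h.py <<'E'
def tool(d,yaw):
    y=np.deg2rad(yaw);d=np.asarray(d,float);return np.array([d[0]*np.cos(y)+d[1]*np.sin(y),d[0]*np.sin(y)-d[1]*np.cos(y),-d[2]])
E
python3 -c "
from h import *
print(tool([489.4-167.9,299.6-575.9,-60],163.74))"
```

```text
[-386.00337394 -175.22937913   60.        ]
```

```bash
python3 -m crank '{"slide":[[-0.012,-0.005,0],[-0.024,-0.011,0],[-0.030,-0.014,0],[-0.030,-0.014,0],[-0.030,-0.014,0],[-0.030,-0.014,0],[-0.030,-0.014,0],[-0.030,-0.014,0]],"twist":[0,0,0,0,0,0,0,0]}' && python3 -m crank '{"slide":[[-0.030,-0.014,0],[-0.030,-0.014,0],[-0.030,-0.014,0],[-0.030,-0.013,0.01],[-0.030,-0.012,0.01],[-0.014,-0.006,0.02],[-0.006,-0.00223,0.02],[0,0,0]],"twist":[0.05,0.08,0.08,0.08,0.06,0.041,0,0]}'
```

```text
time: 1.2
tool_pos: [348.7, 417.8, 201.1]
tcp_rot: [180.0, 0.0, 163.7]
ft_force: [-0.6, 0.7, 0.3]
finger_gap: 85.8
time: 2.0
tool_pos: [466.5, 276.4, 137.7]
tcp_rot: [-179.7, -0.1, 141.2]
ft_force: [-1.0, -0.1, -0.7]
finger_gap: 85.3
```

```bash
python3 -c "
from bench import status
from h import *
s=status.sense();print(s['tool_pos'],s['tcp_rot'],tool([489.4-s['tool_pos'][0],299.6-s['tool_pos'][1],0],141.25))"
```

```text
[466.51055431 276.39701879 137.73282995] [-1.79710919e+02 -1.11701911e-01  1.41218508e+02] [-3.32783296 32.42268633 -0.        ]
```

```bash
python3 -m crank '{"slide":[[-0.001,0.010,0.01],[-0.001,0.012,0.02],[-0.0013,0.0104,0.02],[0,0,0],[0,0,0]],"twist":[0,0,0,0,0]}'
python3 - <<'E'
from h import *
from bench import viewer,status
T=viewer.snapshot("top");S=viewer.snapshot("scene")
a=cv2.resize(T["img"][160:240,190:290],None,fx=4,fy=4,interpolation=2);b=cv2.resize(S["img"][130:230,240:340],None,fx=4,fy=4,interpolation=2)
cv2.imwrite("pics/g1.png",np.hstack([a,b[:320]])[:,:,::-1])
print(status.sense()["tool_pos"],[x for x in blobs(T["img"],(18,60,110),(32,255,255),(215,180,248,215),20)])
E
```

```text
time: 2.5
tool_pos: [490.3, 302.4, 91.6]
tcp_rot: [-180.0, -0.0, 141.4]
ft_force: [0.0, -0.7, 0.3]
finger_gap: 85.2
[491.12659423 302.63684658  92.65954528] [((np.float64(223.04), np.float64(199.58)), 202, (np.int32(215), np.int32(180), np.int32(20), np.int32(35))), ((np.float64(236.16), np.float64(195.74)), 77, (np.int32(231), np.int32(190), np.int32(10), np.int32(13)))]
```

View pics/g1.png

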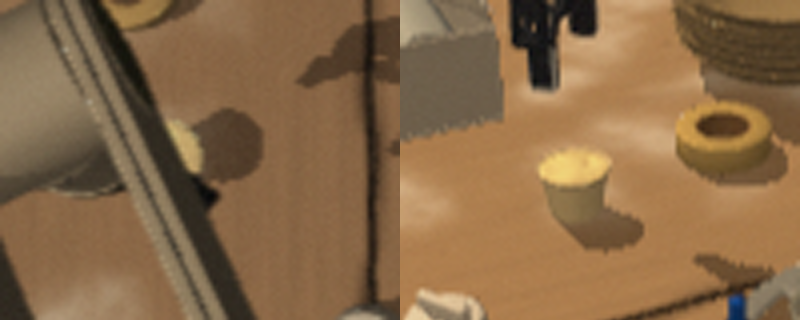

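Run:
```python
from h import *
from bench import viewer,status
S=viewer.snapshot("scene")
p=np.array([status.sense()["tool_pos"] for _ in range(1)][0]);d=np.array([.624,.781,0])
print(p)
for k in(-57,-43,43,57):print(k,proj(S,p+k*d+[0,0,13]).round(1))
print(tool([489.4-p[0],299.6-p[1],0],141.35))
```

```text
[491.24781024 302.62700339  92.75202662]
-57 [275.9 163.2]
-43 [277.5 160.9]
43 [286.4 147.8]
57 [287.8 145.8]
[-0.44745441 -3.51808709 -0.        ]
```

Run:
```python
from h import *
from bench import viewer
S=viewer.snapshot("scene")
cv2.imwrite("pics/g2.png",cv2.resize(S["img"][110:190,250:320],None,fx=8,fy=7,interpolation=2)[:,:,::-1])
```

```text
(no output)
```

View pics/g2.png

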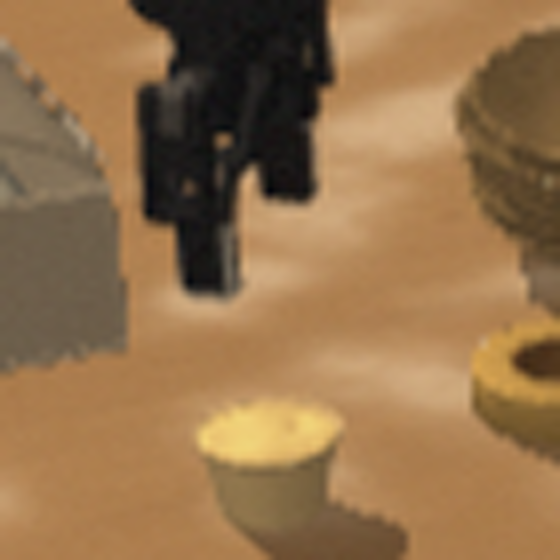

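Run:
```python
from h import *
from bench import viewer,status
S=viewer.snapshot("scene");T=viewer.snapshot("top")
p=np.array([167.9,575.9,200.7]);a=np.deg2rad(73.7);d=np.array([np.cos(a),np.sin(a),0])
for k in(-43,0,43):print(k,proj(S,p+k*d+[0,0,13]).round(1),proj(T,p+k*d+[0,0,13]).round(1))
cv2.imwrite("pics/i1.png",cv2.resize(cv2.imread("pics/scene0.png")[20:120,90:190],None,fx=5,fy=5,interpolation=2))
cv2.imwrite("pics/i2.png",cv2.resize(cv2.imread("pics/top0.png")[280:360,50:150],None,fx=6,fy=6,interpolation=2))
s=status.sense();print(s["time"],s["tool_pos"],s["joint_pos"])
```

```text
-43 [153.7 112.9] [132.2 320.3]
0 [156.4 107.6] [116.8 316.1]
43 [158.9 102.5] [101.5 311.9]
2.8 [491.01947446 302.51083392  92.10269618] [ 2.65429261e+01  8.20176150e+00  9.60698721e+01  7.72350264e-04
  7.56330430e+01 -2.47902714e+01]
```

View pics/i1.png

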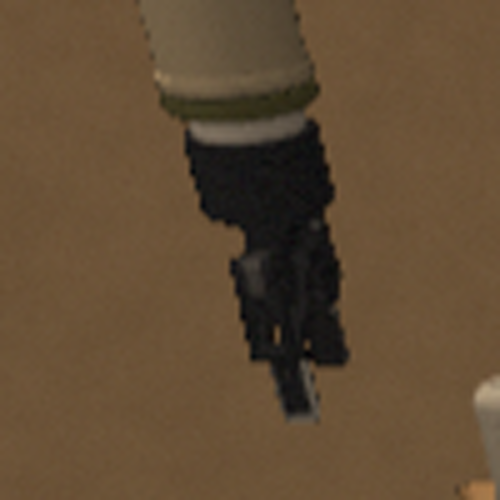

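View pics/i2.png

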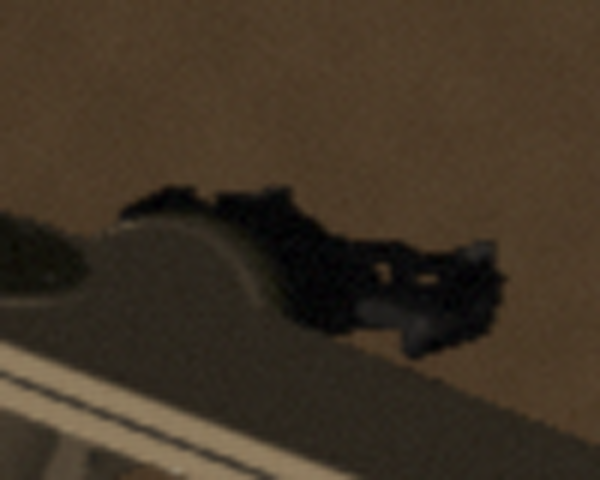

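```bash
python3 -m crank '{"slide":[[-0.0004,-0.0018,0],[0,-0.0017,0],[0,0,0],[0,0,0],[0,0,0],[0,0,0]],"twist":[0,0,0,0,0,0]}' 1 40
python3 - <<'E'
from h import *
from bench import viewer,status
S=viewer.snapshot("scene");s=status.sense()
print(s["tool_pos"],s["finger_gap"],proj(S,s["tool_pos"]),proj(S,s["tool_pos"]+[0,0,35]))
cv2.imwrite("pics/g3.png",cv2.resize(S["img"][110:190,250:320],None,fx=8,fy=7,interpolation=2)[:,:,::-1])
E
```

```text
time: 3.4
tool_pos: [488.7, 299.4, 90.8]
tcp_rot: [-180.0, -0.0, 141.3]
ft_force: [0.2, -0.4, 0.0]
finger_gap: 0.1
[488.72865158 299.35796444  90.85307756] -0.21587563708191118 [281.96603426 158.9677174 ] [281.25506604 149.09123273]
```

View pics/g3.png

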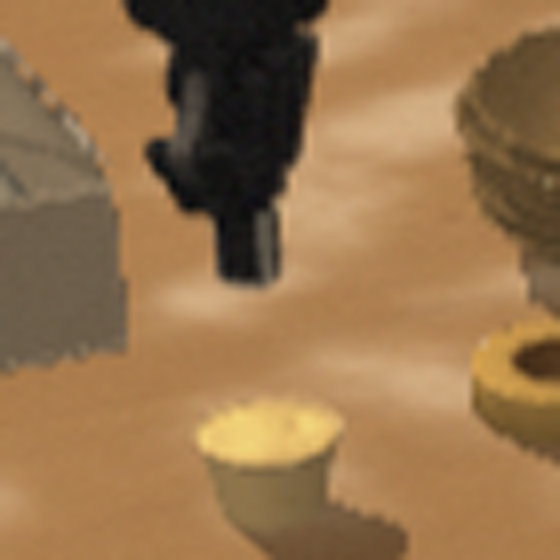

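```bash
python3 -m crank '{"slide":[[0,0,0.01],[0,0,0.015],[0,0,0.01],[0,0,0.004],[0,0,0]],"twist":[0,0,0,0,0]}' 1 40
python3 - <<'E'
from h import *
from bench import viewer,status
S=viewer.snapshot("scene");s=status.sense()
print(s["tool_pos"],s["ft_force"],proj(S,s["tool_pos"]))
cv2.imwrite("pics/g4.png",cv2.resize(S["img"][110:190,250:320],None,fx=8,fy=7,interpolation=2)[:,:,::-1])
E
```

```text
time: 3.95
tool_pos: [487.7, 298.9, 50.3]
tcp_rot: [-179.9, -0.1, 141.3]
ft_force: [0.4, 0.0, 0.6]
finger_gap: 0.0
[488.2897335  299.16711741  51.20905796] [-0.91592174  0.20295483 -0.15899579] [282.63456273 169.82783526]
```

View pics/g4.png

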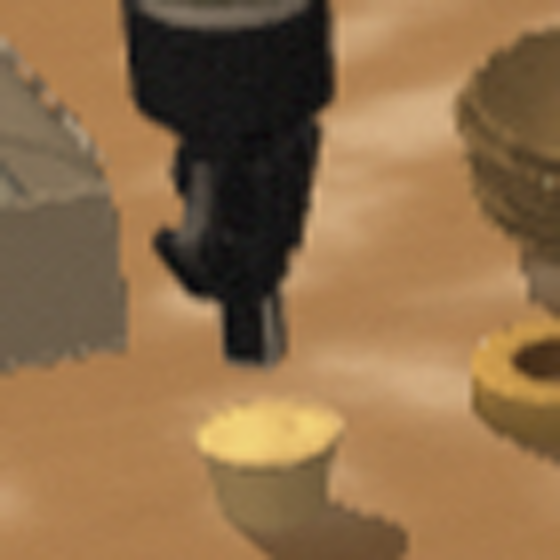

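```bash
python3 -m crank '{"slide":[[0,0,0.002],[0,0,0.002],[0,0,0.002],[0,0,0.002],[0,0,0.001],[0,0,0]],"twist":[0,0,0,0,0,0]}'
```

```text
time: 4.6
tool_pos: [488.6, 299.3, 42.7]
tcp_rot: [-180.0, -0.0, 141.3]
ft_force: [0.3, -0.2, -0.1]
finger_gap: 0.1
```

```bash
python3 -m crank '{"slide":[[0,0,0.001],[0,0,0.001],[0,0,0.001],[0,0,0.001],[0,0,0]],"twist":[0,0,0,0,0]}'
```

```text
time: 5.1
tool_pos: [488.6, 299.3, 38.7]
tcp_rot: [-180.0, -0.0, 141.3]
ft_force: [0.6, -0.7, -0.6]
finger_gap: 0.2
```

```bash
python3 -m crank '{"slide":[[0,0,0.003],[0,0,0.003],[0,0,0.003],[0,0,0.003],[0,0,0.003],[0,0,0.002],[0,0,0]],"twist":[0,0,0,0,0,0,0]}'
python3 - <<'E'
from h import *
from bench import viewer,status
S=viewer.snapshot("scene");T=viewer.snapshot("top");s=status.sense()
print(s["tool_pos"],s["ft_force"],proj(S,s["tool_pos"]+[0,0,30]))
cv2.imwrite("pics/g5.png",np.hstack([cv2.resize(S["img"][130:190,260:310],None,fx=8,fy=8,interpolation=2),cv2.resize(T["img"][160:220,200:250],None,fx=8,fy=8,interpolation=2)])[:,:,::-1])
E
```

```text
time: 5.8
tool_pos: [488.4, 299.2, 21.4]
tcp_rot: [-180.0, -0.0, 141.3]
ft_force: [-0.6, 0.5, -0.4]
finger_gap: 0.0
[488.72136136 299.35070818  21.8813273 ] [ 0.01379291 -0.68714136  0.39659084] [282.72928384 169.59119094]
```

View pics/g5.png

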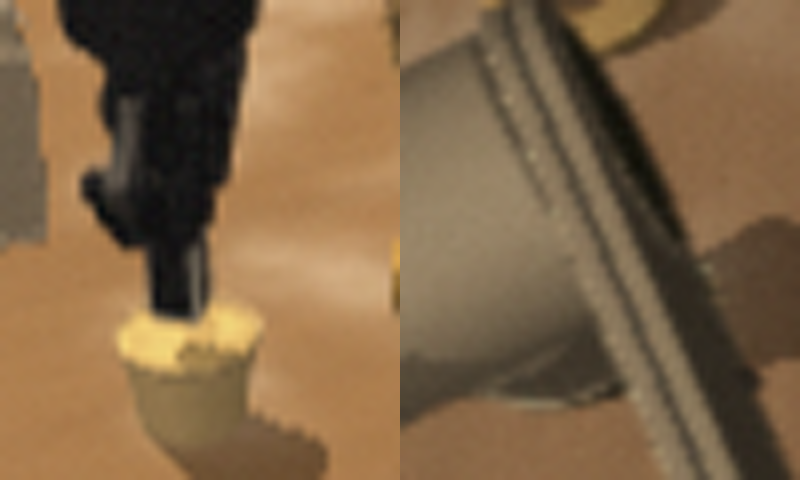

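```bash
python3 -m crank '{"slide":[[0,0,0.001],[0,0,0.001],[0,0,0.001],[0,0,0.001],[0,0,0.001],[0,0,0.001]],"twist":[0,0,0,0,0,0]}';  python3 -m crank '{"slide":[[0,0,0.001],[0,0,0.001],[0,0,0.001]],"twist":[0,0,0]}'
```

```text
time: 6.5
tool_pos: [488.7, 299.4, 15.8]
tcp_rot: [-180.0, -0.0, 141.3]
ft_force: [0.1, -0.5, -0.7]
finger_gap: 0.2
time: 6.8
tool_pos: [488.7, 299.4, 12.8]
tcp_rot: [-180.0, -0.0, 141.3]
ft_force: [0.4, -0.5, 0.3]
finger_gap: -0.2
```

```bash
python3 -m crank '{"slide":[[0,0,0.001],[0,0,0.001]],"twist":[0,0]}';  python3 -m crank '{"slide":[[0,0,0.001],[0,0,0.001]],"twist":[0,0]}'
```

```text
time: 7.0
tool_pos: [488.9, 299.4, 11.5]
tcp_rot: [180.0, 0.0, 141.3]
ft_force: [-5.4, -2.3, 12.1]
finger_gap: 0.4
time: 7.2
tool_pos: [489.2, 299.6, 11.4]
tcp_rot: [180.0, 0.0, 141.3]
ft_force: [-11.9, -7.0, 28.7]
finger_gap: -0.0
```

Run:
```python
from h import *
from bench import viewer,status
S=viewer.snapshot("scene");s=status.sense()
print(s["tool_pos"],s["ft_force"])
cv2.imwrite("pics/g6.png",cv2.resize(S["img"][130:190,260:310],None,fx=8,fy=8,interpolation=2)[:,:,::-1])
```

```text
[489.23253567 299.55977282  11.46201975] [-9.21608056 -5.44173075 20.25878953]
```

View pics/g6.png

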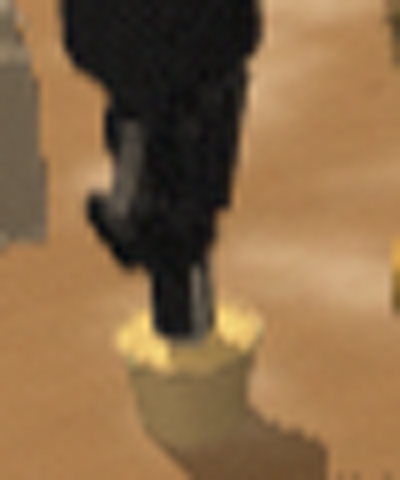

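```bash
python3 -m crank '{"slide":[[0,0,-0.005],[0,0,-0.010],[0,0,-0.010]],"twist":[0,0,0]}' && python3 -m crank '{"slide":[[0,0,0],[0,0,0],[0,0,0],[0,0,0],[0,0,0]],"twist":[0,0,0,0,0]}' 0 40;  python3 - <<'E'
from h import *
from bench import viewer,status
S=viewer.snapshot("scene");s=status.sense()
p=s["tool_pos"];print(p,s["ft_force"],tool([489.4-p[0],299.6-p[1],0],141.3))
cv2.imwrite("pics/g7.png",cv2.resize(S["img"][130:190,260:310],None,fx=8,fy=8,interpolation=2)[:,:,::-1])
E
```

```text
time: 7.55
tool_pos: [488.6, 299.3, 34.4]
tcp_rot: [-180.0, -0.0, 141.3]
ft_force: [-1.0, -0.3, 0.3]
finger_gap: 0.1
time: 8.05
tool_pos: [488.4, 299.2, 33.4]
tcp_rot: [-180.0, -0.0, 141.3]
ft_force: [-0.2, 0.1, 0.3]
finger_gap: 72.4
[488.46204723 299.20075794  33.47255775] [ 0.57486478 -0.60279564 -0.17912723] [-0.4823837   0.89802872 -0.        ]
```

View pics/g7.png

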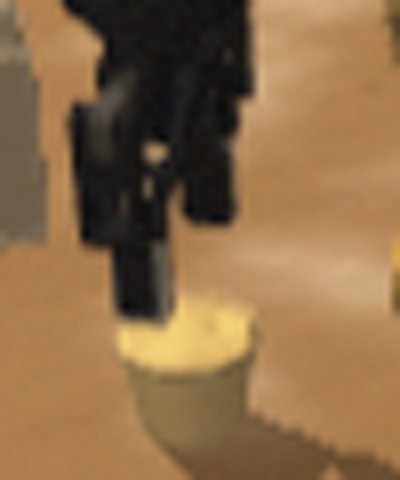

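```bash
python3 -m crank '{"slide":[[-0.0005,0.0009,0.002],[0,0,0.008],[0,0,0.008],[0,0,0.008],[0,0,0.008],[0,0,0.007],[0,0,0.0025],[0,0,0]],"twist":[0,0,0,0,0,0,0,0]}';python3 - <<'E'
from h import *
from bench import viewer,status
S=viewer.snapshot("scene");s=status.sense()
p=s["tool_pos"];print(p,s["ft_force"],s["finger_gap"])
cv2.imwrite("pics/g8.png",cv2.resize(S["img"][130:190,260:310],None,fx=8,fy=8,interpolation=2)[:,:,::-1])
E
```

```text
time: 8.9
tool_pos: [489.2, 299.5, -10.3]
tcp_rot: [-179.9, -0.0, 141.3]
ft_force: [0.0, -0.1, -0.1]
finger_gap: 85.5
[489.57843975 299.71121091  -9.76247945] [ 0.16397149  0.22772114 -0.40472248] 85.6292467941359
```

View pics/g8.png

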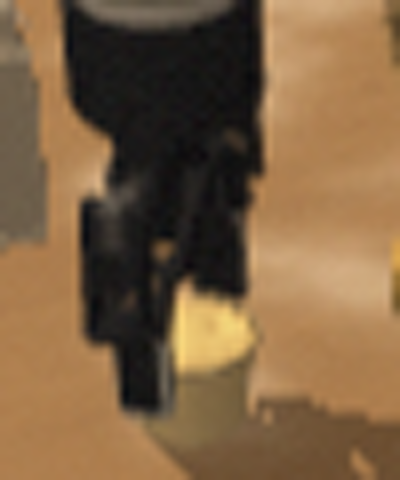

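```bash
python3 -m crank '{"slide":[[0,0,0],[0,0,0],[0,0,0],[0,0,0],[0,0,0],[0,0,0]],"twist":[0,0,0,0,0,0]}' 1 30 && python3 -m crank '{"slide":[[0,0,-0.002],[0,0,-0.004],[0,0,-0.008],[0,0,-0.010],[0,0,0]],"twist":[0,0,0,0,0]}'
python3 - <<'E'
from h import *
from bench import viewer,status
S=viewer.snapshot("scene");s=status.sense()
p=s["tool_pos"];print(p,s["ft_force"],s["finger_gap"])
cv2.imwrite("pics/g9.png",cv2.resize(S["img"][130:190,260:310],None,fx=8,fy=8,interpolation=2)[:,:,::-1])
E
```

```text
time: 9.55
tool_pos: [490.2, 300.0, -8.6]
tcp_rot: [179.9, 0.0, 141.3]
ft_force: [-1.9, -0.7, 5.9]
finger_gap: 54.4
time: 10.05
tool_pos: [491.3, 300.5, 16.8]
tcp_rot: [179.8, 0.1, 141.3]
ft_force: [0.6, 0.8, 0.2]
finger_gap: 54.2
[490.79309893 300.33147471  15.95572964] [ 0.78545859 -0.29065441 -0.47976686] 54.137825548120524
```

View pics/g9.png

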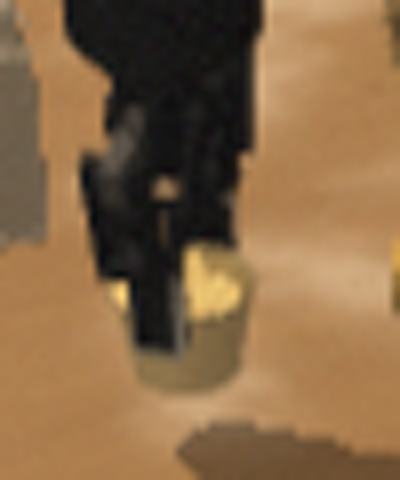

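```bash
python3 -m crank '{"slide":[[0,0,-0.01],[0,0,-0.02],[0,0,-0.025],[-0.006,-0.006,-0.013],[-0.014,-0.013,0],[-0.020,-0.019,0],[-0.022,-0.020,0],[-0.022,-0.020,0]],"twist":[0,0,0,0,0,0,0,0]}' && python3 -m crank '{"slide":[[-0.022,-0.020,0],[-0.022,-0.020,0],[-0.022,-0.020,0],[-0.022,-0.020,0],[-0.022,-0.020,0],[-0.018,-0.017,0],[-0.012,-0.012,0],[-0.010,-0.010,0]],"twist":[0,0,0,0,0,0,0,0]}' && python3 -m crank '{"slide":[[-0.005,-0.005,0],[-0.002,-0.0029,0],[0,0,0],[0,0,0]],"twist":[0,0,0,0]}'
cat > look.py <<'E'
import sys
from h import *
from bench import viewer,status
n=sys.argv[1];S=viewer.snapshot("scene");T=viewer.snapshot("top");s=status.sense()
p=s["tool_pos"];print(s["time"],p,s["tcp_rot"],s["ft_force"],s["finger_gap"])
x=[int(v) for v in sys.argv[2:4]] if len(sys.argv)>3 else [300,160]
cv2.imwrite(f"pics/{n}.png",np.hstack([cv2.resize(S["img"][x[1]:x[1]+100,x[0]:x[0]+100],None,fx=5,fy=5,interpolation=2),cv2.resize(T["img"][115:215,293:348],None,fx=5,fy=5,interpolation=2)])[:,:,::-1])
np.savez(f"pics/{n}.npz",S=S["img"],T=T["img"])
E
python3 look.py c1
```

```text
time: 10.9
tool_pos: [506.3, 184.8, 82.4]
tcp_rot: [-180.0, 0.0, 141.4]
ft_force: [-0.5, 0.9, -0.1]
finger_gap: 54.2
time: 11.7
tool_pos: [536.5, -17.5, 82.3]
tcp_rot: [-180.0, -0.0, 141.3]
ft_force: [-0.1, 0.3, 0.5]
finger_gap: 54.2
time: 12.1
tool_pos: [537.2, -25.8, 82.3]
tcp_rot: [180.0, -0.0, 141.4]
ft_force: [0.3, -0.1, -0.3]
finger_gap: 54.3
12.2 [537.29720533 -25.71393929  82.38326543] [ 1.79995045e+02 -8.31825205e-03  1.41388203e+02] [ 0.14254392 -0.26772075 -0.44374122] 54.5181061020256
```

View pics/c1.png

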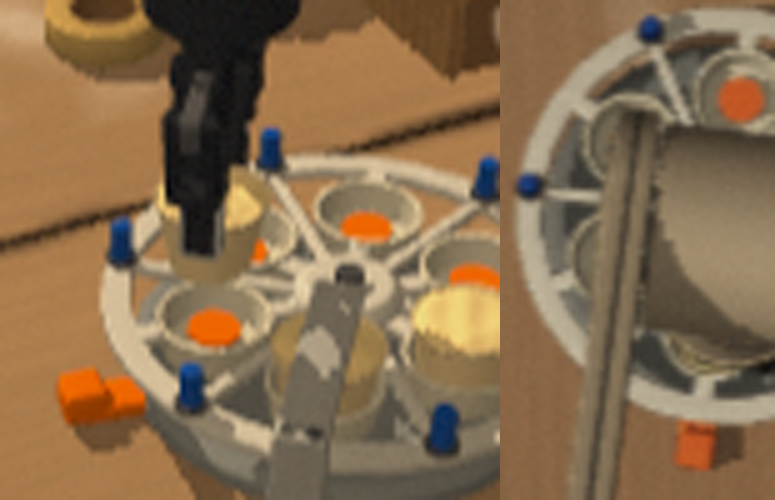

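```bash
cat > ov.py <<'E'
import sys
from h import *
from bench import viewer,status
n,cx,cy,zt=sys.argv[1],*map(float,sys.argv[2:5])
S=viewer.snapshot("scene")
k=8;x0,y0=322,182
im=cv2.resize(S["img"][y0:y0+70,x0-0:x0+70],None,fx=k,fy=k,interpolation=2)[:,:,::-1].copy()
a=np.linspace(0,2*np.pi,80)
def ring(c,R,z,col):
    q=proj(S,np.c_[c[0]+R*np.cos(a),c[1]+R*np.sin(a),np.full(80,z)])
    q=((q-[x0,y0]+.5)*k-.5).astype(np.int32)
    cv2.polylines(im,[q],True,col,1)
pk=(538.4,-26.0);hub=(612.5,-37.3)
ring(pk,28,52,(0,255,0));ring(hub,30,66,(0,255,0));ring(hub,133,50,(255,0,255))
ring((cx,cy),29,zt,(255,0,0));ring((cx,cy),21.5,zt-42,(255,0,0))
cv2.imwrite(f"pics/{n}.png",im)
E
python3 ov.py o1 537.3 -25.7 134
```

```text
(no output)
```

View pics/o1.png

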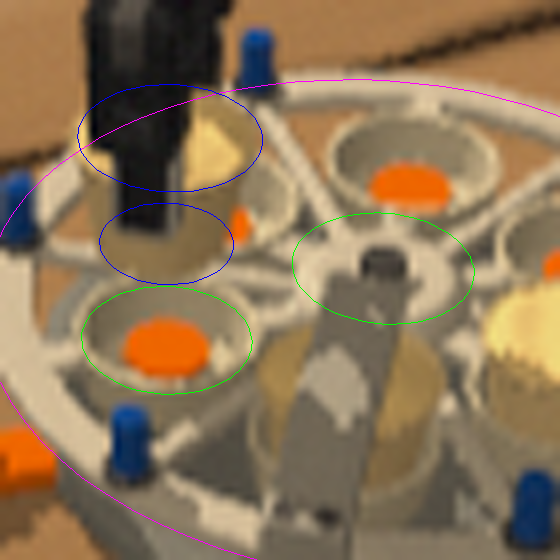

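```bash
python3 -m crank '{"slide":[[0.0003,0.0006,0.004],[0,0,0.008],[0,0,0.008],[0,0,0.008],[0,0,0.006],[0,0,0.003],[0,0,0.001],[0,0,0]],"twist":[0,0,0,0,0,0,0,0]}'; python3 ov.py o2 538 -26 96
```

```text
time: 13.05
tool_pos: [537.5, -25.8, 44.3]
tcp_rot: [-180.0, -0.0, 141.3]
ft_force: [-0.4, 0.3, -0.9]
finger_gap: 54.1
```

View pics/o2.png

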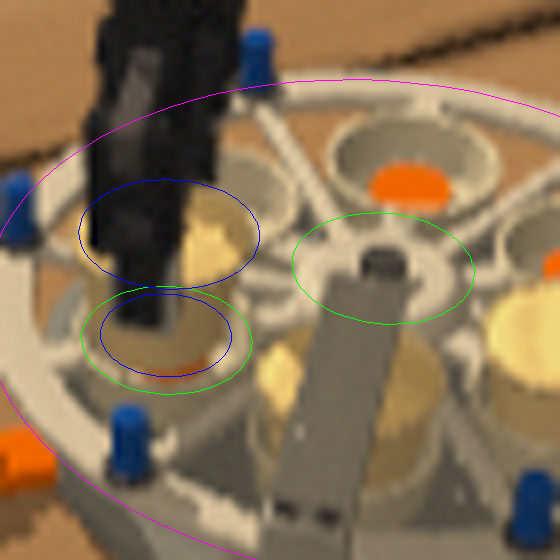

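```bash
python3 -m crank '{"slide":[[0,0,0.001],[0,0,0.001],[0,0,0.001],[0,0,0.001],[0,0,0.001]],"twist":[0,0,0,0,0]}';python3 -m crank '{"slide":[[0,0,0.001],[0,0,0.001],[0,0,0.001],[0,0,0]],"twist":[0,0,0,0]}'
```

```text
time: 13.6
tool_pos: [537.5, -25.7, 39.3]
tcp_rot: [-180.0, -0.0, 141.3]
ft_force: [0.7, -0.2, -0.4]
finger_gap: 54.2
time: 14.0
tool_pos: [537.4, -25.8, 36.2]
tcp_rot: [-180.0, -0.0, 141.3]
ft_force: [0.5, -0.5, -1.3]
finger_gap: 54.4
```

```bash
for i in 1; do python3 -m crank '{"slide":[[0,0,0.0005],[0,0,0.0005],[0,0,0.0005],[0,0,0.0005]],"twist":[0,0,0,0]}'; done; python3 -m crank '{"slide":[[0,0,0.0005],[0,0,0.0005],[0,0,0.0005],[0,0,0.0005]],"twist":[0,0,0,0]}'
```

```text
time: 14.4
tool_pos: [537.5, -25.8, 34.6]
tcp_rot: [-180.0, 0.0, 141.3]
ft_force: [-2.4, 0.3, 4.9]
finger_gap: 54.4
time: 14.8
tool_pos: [537.8, -25.9, 33.3]
tcp_rot: [180.0, 0.0, 141.3]
ft_force: [-4.4, -0.6, 7.4]
finger_gap: 54.4
```

```bash
python3 -m crank '{"slide":[[0,0,0],[0,0,0],[0,0,0]],"twist":[0,0,0]}' 0.2 30; python3 ov.py o3 538 -26 84
```

```text
time: 15.1
tool_pos: [537.4, -25.7, 32.2]
tcp_rot: [-180.0, -0.0, 141.3]
ft_force: [-0.7, -0.3, -0.2]
finger_gap: 68.1
```

View pics/o3.png

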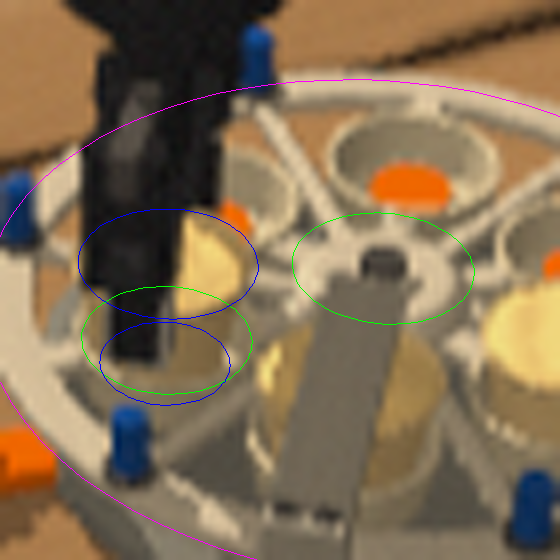

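```bash
python3 -m crank '{"slide":[[0,0,-0.003],[0,0,-0.006],[0,0,-0.009],[0,0,-0.009],[0,0,-0.009],[0,0,-0.004],[0,0,0]],"twist":[0,0,0,0,0,0,0]}' ; python3 -m crank '{"slide":[[0,0,0],[0,0,0],[0,0,0],[0,0,0],[0,0,0]],"twist":[0,0,0,0,0]}' 1 60; python3 ov.py o4 538 -26 84;python3 look.py c4
```

```text
time: 15.85
tool_pos: [538.3, -25.9, 73.6]
tcp_rot: [179.9, 0.1, 141.3]
ft_force: [0.2, -0.4, -0.2]
finger_gap: 68.0
time: 16.35
tool_pos: [537.3, -25.7, 72.1]
tcp_rot: [-180.0, -0.0, 141.3]
ft_force: [0.2, 0.7, -0.1]
finger_gap: 0.2
16.5 [537.43590477 -25.76576774  72.30230767] [-1.79994591e+02 -7.05152003e-03  1.41338535e+02] [ 0.7227645  -0.41376692  0.06203128] 0.14845046670018106
```

View pics/o4.png

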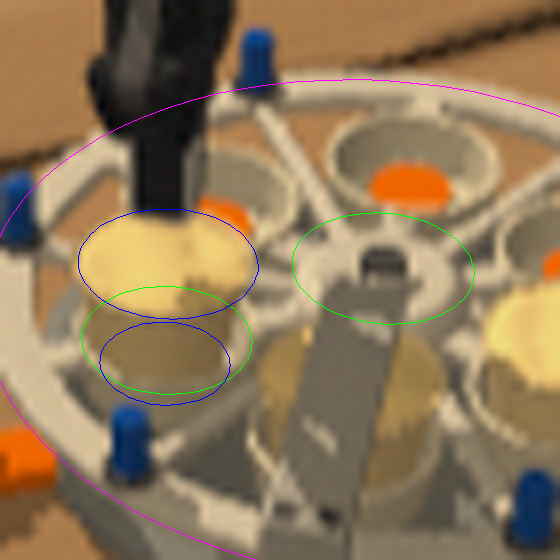

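```bash
python3 -m crank '{"slide":[[-0.0009,0.0005,0.003],[0,0,0.004],[0,0,0.003],[0,0,0.002],[0,0,0.001],[0,0,0]],"twist":[0,0,0,0,0,0]}' ; python3 -m crank '{"slide":[[0,0,0.0005],[0,0,0.0005],[0,0,0.0005],[0,0,0.0005]],"twist":[0,0,0,0]}'; python3 -m crank '{"slide":[[0,0,0.0004],[0,0,0.0004],[0,0,0.0004],[0,0,0.0004]],"twist":[0,0,0,0]}'
```

```text
time: 17.1
tool_pos: [538.3, -25.9, 59.1]
tcp_rot: [-180.0, -0.0, 141.3]
ft_force: [0.1, -0.5, 0.2]
finger_gap: -0.1
time: 17.5
tool_pos: [538.6, -25.9, 57.4]
tcp_rot: [180.0, 0.0, 141.3]
ft_force: [0.2, 0.2, 0.2]
finger_gap: -0.1
time: 17.9
tool_pos: [538.5, -25.9, 55.8]
tcp_rot: [-180.0, 0.0, 141.3]
ft_force: [-0.3, -0.3, 0.1]
finger_gap: 0.2
```

```bash
python3 -m crank '{"slide":[[0,0,0.0004],[0,0,0.0004],[0,0,0.0004],[0,0,0.0004]],"twist":[0,0,0,0]}'; python3 -m crank '{"slide":[[0,0,0.0004],[0,0,0.0004],[0,0,0.0004]],"twist":[0,0,0]}'
```

```text
time: 18.3
tool_pos: [538.5, -25.9, 54.2]
tcp_rot: [180.0, 0.0, 141.3]
ft_force: [-0.7, -0.1, 0.3]
finger_gap: -0.1
time: 18.6
tool_pos: [538.8, -26.0, 53.3]
tcp_rot: [180.0, 0.0, 141.3]
ft_force: [-1.2, 0.3, 4.0]
finger_gap: -0.1
```

```bash
for i in 1 ; do python3 -m crank '{"slide":[[0,0,0.0004],[0,0,0.0004],[0,0,0.0004]],"twist":[0,0,0]}'; done; python3 -m crank '{"slide":[[0,0,0.0004],[0,0,0.0004],[0,0,0.0004]],"twist":[0,0,0]}'
```

```text
time: 18.9
tool_pos: [539.0, -26.1, 52.7]
tcp_rot: [180.0, 0.1, 141.3]
ft_force: [-2.2, -0.1, 7.1]
finger_gap: -0.0
time: 19.2
tool_pos: [539.2, -26.1, 51.8]
tcp_rot: [180.0, 0.1, 141.3]
ft_force: [-2.5, -0.1, 9.1]
finger_gap: 0.1
```

Force is staying near 8–9 N, so the seat is sliding.

```bash
python3 -m crank '{"slide":[[0,0,0.0004],[0,0,0.0004],[0,0,0.0004],[0,0,0.0004]],"twist":[0,0,0,0]}'; python3 -m crank '{"slide":[[0,0,0.0004],[0,0,0.0004],[0,0,0.0004]],"twist":[0,0,0]}'
```

```text
time: 19.6
tool_pos: [539.7, -26.0, 50.6]
tcp_rot: [179.9, 0.1, 141.3]
ft_force: [-1.8, -0.1, 10.4]
finger_gap: -0.4
time: 19.9
tool_pos: [539.8, -25.9, 49.5]
tcp_rot: [179.9, 0.1, 141.3]
ft_force: [-0.8, 1.0, 10.7]
finger_gap: 0.4
```

```bash
python3 -m crank '{"slide":[[0,0,0.0004],[0,0,0.0004],[0,0,0.0004]],"twist":[0,0,0]}'; python3 -m crank '{"slide":[[0,0,0.0004],[0,0,0.0004]],"twist":[0,0]}'
```

```text
time: 20.2
tool_pos: [539.9, -25.9, 48.4]
tcp_rot: [179.9, 0.1, 141.3]
ft_force: [-1.7, 1.9, 10.6]
finger_gap: 0.2
time: 20.4
tool_pos: [540.0, -25.9, 47.7]
tcp_rot: [179.9, 0.1, 141.3]
ft_force: [-0.8, 1.1, 11.1]
finger_gap: -0.0
```

```bash
python3 -m crank '{"slide":[[0,0,0.0003],[0,0,0.0003]],"twist":[0,0]}'
```

```text
time: 20.6
tool_pos: [540.1, -25.9, 47.1]
tcp_rot: [179.9, 0.2, 141.3]
ft_force: [-1.8, 1.4, 9.9]
finger_gap: 0.3
```

```bash
python3 -m crank '{"slide":[[0,0,0.0003],[0,0,0.0003]],"twist":[0,0]}'
```

```text
time: 20.8
tool_pos: [540.2, -25.9, 46.6]
tcp_rot: [179.9, 0.2, 141.3]
ft_force: [-1.2, 1.7, 10.9]
finger_gap: 0.1
```

```bash
python3 -m crank '{"slide":[[0,0,0.0003],[0,0,0.0003]],"twist":[0,0]}'
```

```text
time: 21.0
tool_pos: [540.3, -25.9, 46.0]
tcp_rot: [179.9, 0.2, 141.3]
ft_force: [-1.8, 0.9, 10.7]
finger_gap: 0.2
```

```bash
python3 -m crank '{"slide":[[0,0,0.0003]],"twist":[0]}'
```

```text
time: 21.1
tool_pos: [540.3, -25.9, 45.7]
tcp_rot: [179.9, 0.2, 141.3]
ft_force: [-1.5, 1.0, 11.5]
finger_gap: 0.1
```

```bash
python3 -m crank '{"slide":[[0,0,0.0003]],"twist":[0]}'
```

```text
time: 21.2
tool_pos: [540.3, -25.9, 45.4]
tcp_rot: [179.9, 0.2, 141.3]
ft_force: [-0.3, 1.4, 11.8]
finger_gap: -0.3
```

```bash
python3 -m crank '{"slide":[[0,0,0.0002]],"twist":[0]}'
```

```text
time: 21.3
tool_pos: [540.4, -25.9, 45.3]
tcp_rot: [179.9, 0.2, 141.3]
ft_force: [-0.9, 1.0, 11.1]
finger_gap: 0.1
```

```bash
python3 -m crank '{"slide":[[0,0,0.0002]],"twist":[0]}'
```

```text
time: 21.4
tool_pos: [540.4, -25.9, 45.2]
tcp_rot: [179.9, 0.2, 141.3]
ft_force: [-2.2, 1.9, 13.1]
finger_gap: 0.0
```

```bash
python3 -m crank '{"slide":[[0,0,0.0002]],"twist":[0]}'
```

```text
time: 21.5
tool_pos: [540.4, -25.9, 45.2]
tcp_rot: [179.9, 0.2, 141.3]
ft_force: [-3.3, 1.0, 14.8]
finger_gap: 0.1
```

```bash
python3 -m crank '{"slide":[[0,0,0.0001]],"twist":[0]}'
```

```text
time: 21.6
tool_pos: [540.4, -26.0, 45.2]
tcp_rot: [179.9, 0.2, 141.3]
ft_force: [-2.5, 0.7, 15.4]
finger_gap: -0.3
```

```bash
python3 -m crank '{"slide":[[0,0,0],[0,0,0]],"twist":[0,0]}'
```

```text
time: 21.8
tool_pos: [540.4, -26.0, 45.2]
tcp_rot: [179.9, 0.2, 141.3]
ft_force: [-3.0, 1.5, 14.5]
finger_gap: -0.1
```

```bash
python3 -m crank '{"slide":[[0,0,0.0001],[0,0,0],[0,0,0],[0,0,0]],"twist":[0,0,0,0]}'; python3 -m crank '{"slide":[[0,0,0],[0,0,0],[0,0,0],[0,0,0]],"twist":[0,0,0,0]}';python3 -m crank '{"slide":[[0,0,0],[0,0,0],[0,0,0],[0,0,0]],"twist":[0,0,0,0]}'
```

```text
time: 22.2
tool_pos: [540.4, -25.9, 45.2]
tcp_rot: [179.9, 0.2, 141.3]
ft_force: [-2.8, 2.2, 15.9]
finger_gap: -0.0
time: 22.6
tool_pos: [540.4, -26.0, 45.2]
tcp_rot: [179.9, 0.2, 141.3]
ft_force: [-2.4, 2.5, 15.5]
finger_gap: -0.1
time: 23.0
tool_pos: [540.4, -26.0, 45.2]
tcp_rot: [179.9, 0.2, 141.3]
ft_force: [-2.8, 1.5, 15.0]
finger_gap: -0.1
```

```bash
python3 -m crank '{"slide":[[0,0,-0.001],[0,0,-0.003],[0,0,-0.006],[0,0,-0.010],[0,0,-0.012],[0,0,-0.005]],"twist":[0,0,0,0,0,0]}' ; python3 -m crank '{"slide":[[0.010,0.012,0],[0.013,0.016,0],[0.015,0.018,0],[0.012,0.015,0],[0.0085,0.011,0],[0,0,0],[0,0,0]],"twist":[0,0,0,0,0.13,0.13,0.025]}'; python3 ov.py o5 538 -26 76;python3 look.py c5
```

```text
time: 23.6
tool_pos: [539.6, -26.1, 81.7]
tcp_rot: [179.9, 0.1, 141.3]
ft_force: [1.0, 0.0, -0.3]
finger_gap: 0.0
time: 24.3
tool_pos: [537.4, 68.2, 79.3]
tcp_rot: [-180.0, -0.0, 124.9]
ft_force: [-0.4, 0.2, -0.0]
finger_gap: -0.3
24.45 [537.60844054  67.0453957   79.45226955] [-1.79986997e+02 -1.07358694e-02  1.25187947e+02] [0.93940109 0.62288715 0.72968003] -0.07662317832254312
```

View pics/o5.png

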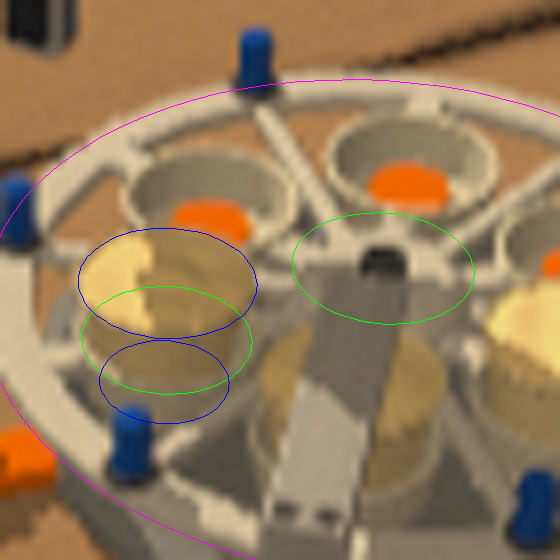

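View pics/c5.png

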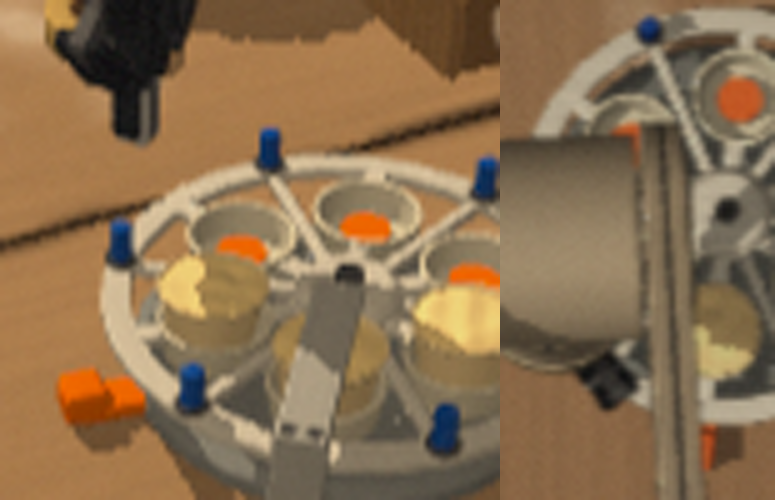

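```bash
python3 -m crank '{"slide":[[0,0,0.005],[0,0,0.010],[0,0,0.010],[0,0,0.010],[0,0,0.008],[0,0,0.004],[0,0,0.002],[0,0,0]],"twist":[0,0,0,0,0,0,0,0]}' ;python3 look.py c6
```

```text
time: 25.25
tool_pos: [537.7, 66.8, 30.4]
tcp_rot: [-180.0, -0.0, 125.0]
ft_force: [0.2, 0.3, 0.0]
finger_gap: -0.2
25.35 [538.20009761  66.85124674  31.02038065] [1.79965993e+02 2.30876462e-02 1.25012111e+02] [ 0.04774924 -0.2284397   0.12939725] -0.17168381183870865
```

View pics/c6.png

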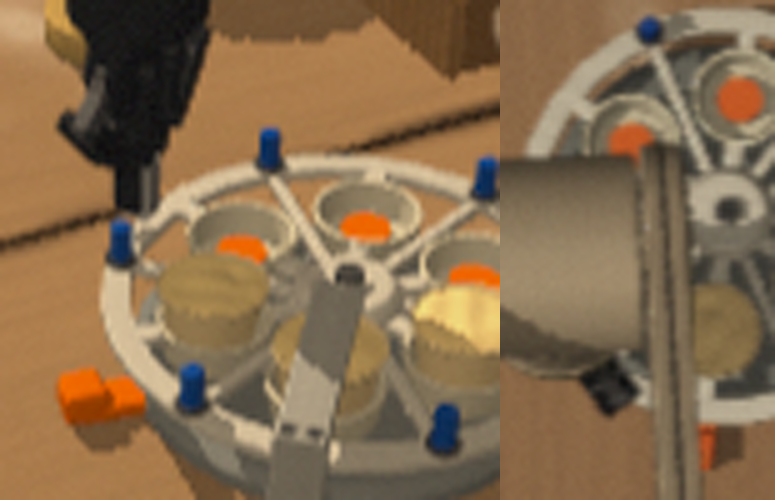

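```bash
python3 -m crank '{"slide":[[-0.0001,-0.0044,0],[-0.0001,-0.0044,0],[-0.0001,-0.0044,0],[0,0,0]],"twist":[-0.035,-0.035,-0.035,0]}'; python3 -m crank '{"slide":[[-0.0001,-0.0044,0],[-0.0001,-0.0044,0]],"twist":[-0.035,-0.035]}'
```

```text
time: 25.75
tool_pos: [527.7, 58.5, 31.2]
tcp_rot: [180.0, 0.0, 131.0]
ft_force: [-0.1, -0.5, 0.2]
finger_gap: -0.0
time: 25.95
tool_pos: [522.1, 53.2, 31.4]
tcp_rot: [179.9, 0.1, 135.1]
ft_force: [3.3, 3.4, -0.0]
finger_gap: 0.2
```

```bash
python3 -m crank '{"slide":[[-0.0001,-0.0044,0],[-0.0001,-0.0044,0]],"twist":[-0.035,-0.035]}';python3 -m crank '{"slide":[[-0.0001,-0.0044,0],[-0.0001,-0.0044,0]],"twist":[-0.035,-0.035]}'
```

```text
time: 26.15
tool_pos: [516.5, 47.0, 31.5]
tcp_rot: [179.8, 0.1, 139.1]
ft_force: [4.1, 4.7, -0.4]
finger_gap: 0.3
time: 26.35
tool_pos: [511.2, 40.4, 31.6]
tcp_rot: [179.8, 0.1, 143.1]
ft_force: [3.9, 6.3, -1.0]
finger_gap: 0.0
```

```bash
python3 -m crank '{"slide":[[-0.0001,-0.0044,0],[-0.0001,-0.0044,0]],"twist":[-0.035,-0.035]}';python3 -m crank '{"slide":[[-0.0001,-0.0044,0],[-0.0001,-0.0044,0]],"twist":[-0.035,-0.035]}';python3 -m crank '{"slide":[[-0.0001,-0.0044,0],[-0.0001,-0.0044,0]],"twist":[-0.035,-0.035]}'; python3 look.py c7
```

```text
time: 26.55
tool_pos: [506.3, 33.4, 31.6]
tcp_rot: [179.8, 0.1, 147.1]
ft_force: [3.9, 6.8, -2.0]
finger_gap: 0.3
time: 26.75
tool_pos: [501.7, 25.8, 31.5]
tcp_rot: [179.8, 0.1, 151.1]
ft_force: [4.2, 7.4, -1.2]
finger_gap: 0.1
time: 26.95
tool_pos: [497.7, 17.7, 31.5]
tcp_rot: [179.8, 0.1, 155.1]
ft_force: [3.6, 6.0, -0.9]
finger_gap: 0.0
27.05 [497.43946575  16.98086183  31.43915664] [1.79896169e+02 1.22874602e-01 1.55070292e+02] [ 3.84396419  3.85574098 -0.83637496] 0.27698701585762947
```

View pics/c7.png

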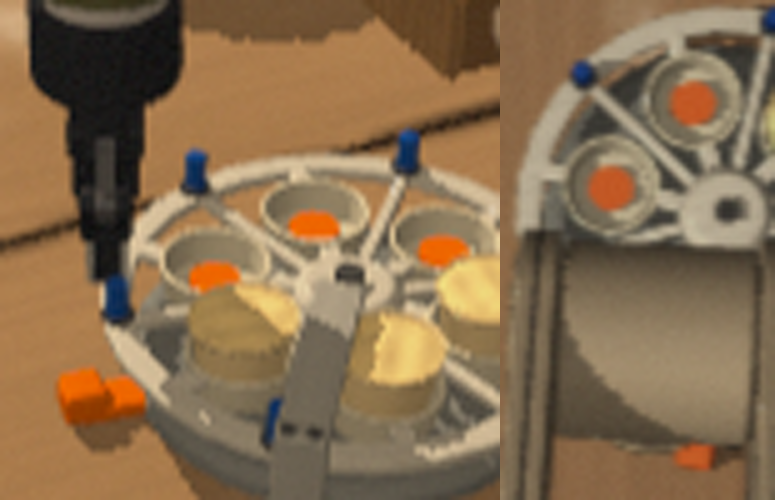

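```bash
python3 -m crank '{"slide":[[-0.0001,-0.0044,0],[-0.0001,-0.0044,0]],"twist":[-0.035,-0.035]}';python3 -m crank '{"slide":[[-0.0001,-0.0044,0],[-0.0001,-0.0044,0]],"twist":[-0.035,-0.035]}';python3 look.py c8
```

```text
time: 27.25
tool_pos: [494.1, 9.0, 31.4]
tcp_rot: [179.9, 0.1, 159.1]
ft_force: [4.1, 3.2, -1.1]
finger_gap: -0.2
time: 27.45
tool_pos: [490.7, 0.1, 31.2]
tcp_rot: [180.0, 0.1, 163.1]
ft_force: [0.4, -0.1, 0.2]
finger_gap: -0.0
27.55 [ 4.90061951e+02 -2.47416752e-01  3.08518408e+01] [-1.79978009e+02  1.21894603e-02  1.63039391e+02] [ 0.05094616  0.02286192 -0.40524708] 0.2565882877775319
```

View pics/c8.png

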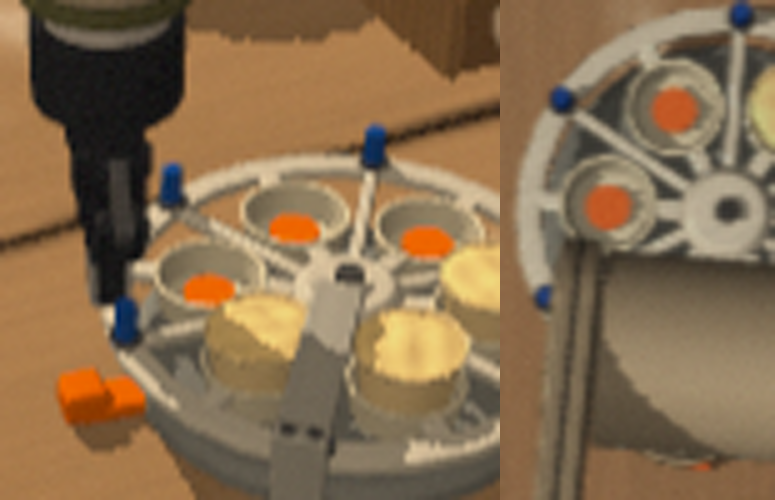

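```bash
python3 -m crank '{"slide":[[0,0,0],[0,0,0],[0,0,0],[0,0,0]],"twist":[0,0,0,0]}';python3 look.py c9
```

```text
time: 27.95
tool_pos: [490.0, 0.2, 30.6]
tcp_rot: [-180.0, -0.0, 163.1]
ft_force: [0.2, 0.7, 0.1]
finger_gap: 0.0
28.05 [4.89936310e+02 1.93436165e-01 3.05423280e+01] [-1.79997976e+02 -6.14629754e-03  1.63098419e+02] [ 0.50436964 -0.78021755 -0.32751124] 0.040999977114345484
```

View pics/c9.png

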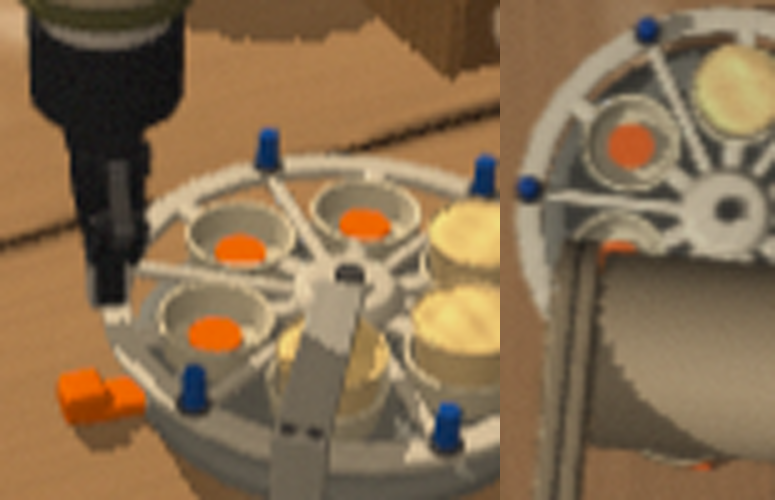

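```bash
python3 -m crank '{"slide":[[0,0,-0.004],[0,0,-0.010],[0,0,-0.020],[0,0,-0.025],[0,0,-0.025],[0,0,-0.025],[0,0,-0.020],[0,0,-0.010]],"twist":[0,0,0,0,0,0,0,0]}';python3 -m crank '{"slide":[[0.010,0.005,0],[0.025,0.015,0],[0.030,0.020,0],[0.030,0.020,0],[0.030,0.020,0],[0.030,0.020,0],[0.015,0.010,0],[0,0,0]],"twist":[0,0,0,0,0,0,0,0]}';python3 - <<'E'
from h import *
from bench import viewer,status
S=viewer.snapshot("scene");T=viewer.snapshot("top");print(status.sense()["time"],status.sense()["tool_pos"])
for n,i in(("S",S),("T",T)):cv2.imwrite(f"pics/f{n}.png",i["img"][:,:,::-1])
cv2.imwrite("pics/fz.png",np.hstack([cv2.resize(S["img"][175:275,305:435],None,fx=3,fy=5,interpolation=2),cv2.resize(T["img"][110:210,293:388],None,fx=4,fy=5,interpolation=2)])[:,:,::-1])
bt=blobs(T["img"],(105,120,40),(130,255,255),(290,110,385,205),4);print([b[0] for b in bt])
for b in blobs(T["img"],(18,60,90),(32,255,255),(290,110,385,205),30):print(b,unproj(T,b[0],76))
E
```

```text
time: 28.85
tool_pos: [491.3, -0.0, 172.9]
tcp_rot: [180.0, 0.2, 163.1]
ft_force: [0.4, 0.6, 0.3]
finger_gap: -0.2
time: 29.65
tool_pos: [356.8, 156.3, 168.2]
tcp_rot: [-180.0, -0.1, 163.3]
ft_force: [0.3, -0.5, 0.1]
finger_gap: -0.0
29.75 [358.52084559 154.76823823 168.68133674]
[(np.float64(321.91), np.float64(120.64)), (np.float64(361.46), np.float64(124.85)), (np.float64(298.25), np.float64(152.33)), (np.float64(377.62), np.float64(161.38)), (np.float64(314.0), np.float64(188.8)), (np.float64(354.3), np.float64(193.3))]
((np.float64(340.35), np.float64(132.77)), 334, (np.int32(331), np.int32(121), np.int32(20), np.int32(23))) [685.70633119 -46.18989487  76.        ]
((np.float64(318.79), np.float64(142.68)), 198, (np.int32(309), np.int32(134), np.int32(20), np.int32(19))) [655.87655893  21.38257451  76.        ]
((np.float64(359.87), np.float64(146.85)), 328, (np.int32(350), np.int32(137), np.int32(21), np.int32(21))) [ 640.30537634 -105.57606578   76.        ]
((np.float64(316.16), np.float64(166.13)), 202, (np.int32(307), np.int32(157), np.int32(20), np.int32(20))) [582.85435482  31.03503975  76.        ]
((np.float64(362.35), np.float64(165.39)), 79, (np.int32(355), np.int32(161), np.int32(14), np.int32(11))) [ 582.26370353 -111.57786735   76.        ]
((np.float64(354.14), np.float64(175.8)), 99, (np.int32(348), np.int32(169), np.int32(16), np.int32(13))) [550.45504609 -85.31560147  76.        ]
((np.float64(335.8), np.float64(180.43)), 203, (np.int32(326), np.int32(172), np.int32(20), np.int32(19))) [537.28871356 -28.45252132  76.        ]
```

View pics/fz.png

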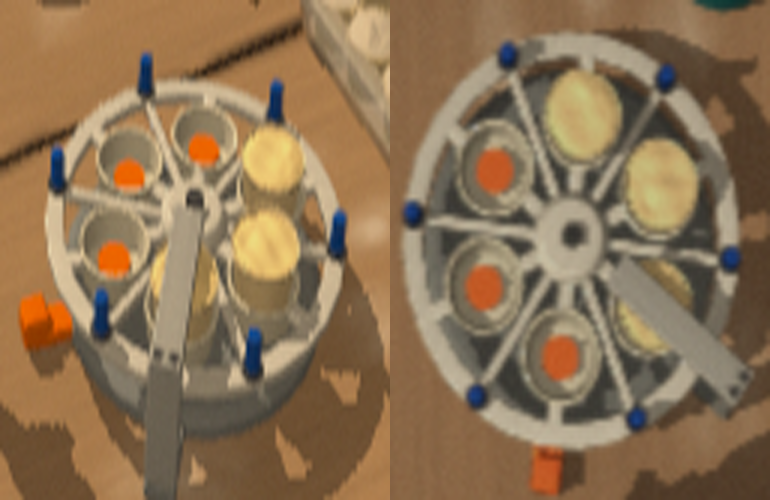

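View pics/fT.png

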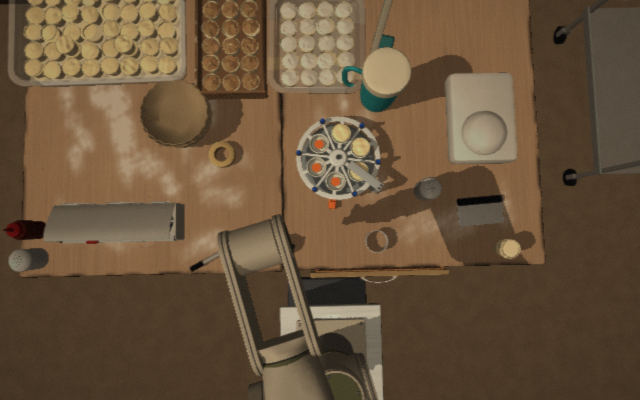

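View pics/fS.png

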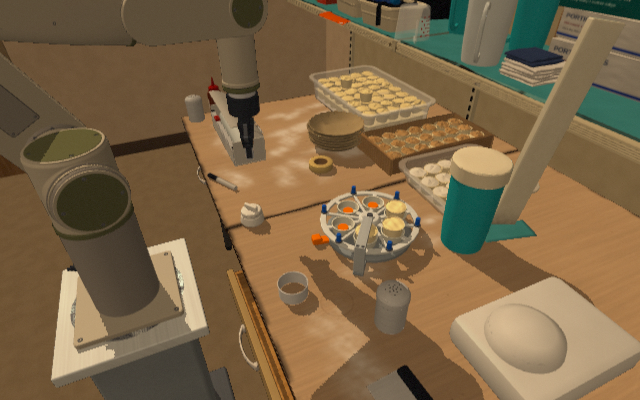

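The new cup is under the gate and the posts are back at their original places, within 1 px. The other objects haven't moved and the gripper is clear in the air.

```bash
python3 -m crank '{"slide":[[0,0,0],[0,0,0],[0,0,0]],"twist":[0,0,0]}'; python3 -c "
from bench import hand_in
print(hand_in())"
```

```text
time: 30.05
tool_pos: [359.6, 154.2, 169.4]
tcp_rot: [-180.0, -0.0, 163.0]
ft_force: [-0.8, 0.4, 0.3]
finger_gap: 0.1
the job is handed in; nothing more can be done
None
```

The job is done and handed in at about 30 s: the cup is pressed home and the carousel has moved on one click counter-clockwise.

- **Placing and pressing:** I set the cup in the pocket at the pointer, let go, and pressed its top with shut fingers at about 3–4 mm/s. The seat slid at 8–11 N, then the force rose with no further movement. I held 14.5–16 N for about 1.4 s.
- **Turning:** I pushed the post with at most about 8.5 N and stopped just past half-way. The wheel ran on to the next click by itself.

**Final checks:**
- In the pictures the new cup sits under the gate, and both loaded cups are in their pockets one place further on.
- The posts are within 1 px of the starting pattern, and nothing else looks moved. The kitchen timer is hidden by the arm in the last top picture but looks in place in the scene picture.
- The robot is clear of everything.

**What disagreed:**
- **Tool height:** the reported height was about 30 mm too low. The pictures and a touch on the loose cup's top agreed on this, so I corrected for it. With the correction, the seated cup's top measured about 75.5 mm, against 76 mm expected.
- **Worktop touch:** that touch briefly reached about 29 N, with the cup still on the worktop and away from the carousel.
- **Camera positions:** the scene camera placed the carousel about 7 mm away from where the top camera did. I used the top camera, and the cup and post were where it put them.

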